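Pop the fuse hatch of a bench unit

TASK

Press the red pad on the fuse unit's hatch once with a fingertip, gently, to trip its push-push latch, then take the hand away so that the hatch pops fully open, and watch for two seconds that it stays open untouched. Do not push the hatch down again once it has popped; leave the look-alike battery unit with the blue pad shut, and do not grasp, lift or shift anything on the bench.

Things in the scene. Friction and masses are not known exactly. Their poses are not given: they have to be found in the camera images.
- fuse_unit: fuse unit: a blue bench instrument case screwed to the bench, 160 x 130 mm, top rim 64 mm above the bench. Origin: centre of its underside, z up; its -x side is the front panel with jacks. In its top is a well closed by a white hatch 88 x 82 mm, hinged on the unit's far side (hinge line along the unit's y, at x = +45 mm, z = 62 mm); the hatch's free edge is towards the unit's front (-x). Its pad is red; the other unit's is blue.
- fuse_hatch (a joint): angle of the white hatch of the fuse unit, rad: 0 shut and latched, negative pressed in (solid stop at -0.10), positive open; it springs open to its stop at 1.15 and rests there. The push-push latch sits under its red pad: pressing the pad down about 3.5 mm (to -0.05) at about 2 N trips it, the pad reaches its solid stop at 6.7 mm, and once the pressing finger goes up again the hatch pops up within about 1 s.
- fuse_pad (a point): centre of the top face of the ribbed red pad on the hatch of the fuse unit, 26 (unit x) x 30 (unit y) mm, standing 10 mm proud of the hatch, 74 mm above the bench when shut, 67 mm from the hinge line. Press here, straight down. It rises with the hatch; the hatch's free edge sweeps an arc of 90 mm radius up and away from the unit's front. The pad as a solid is called fuse_hatch_c1.
- fuse_flag (a joint): the yellow trip flag, a thin bar 60 x 8 x 4 mm lying on the +y rim of the fuse unit, 72 mm above the bench, 56 mm to the side of the pad's centre: 0 lying; the opening hatch lifts it and it stays up (rad), also when the hatch is pushed down again.
- battery_unit: battery unit: a blue bench instrument case screwed to the bench, 160 x 130 mm, top rim 64 mm above the bench. Origin: centre of its underside, z up; its -x side is the front panel with jacks. In its top is a well closed by a white hatch 88 x 82 mm, hinged on the unit's far side (hinge line along the unit's y, at x = +45 mm, z = 62 mm); the hatch's free edge is towards the unit's front (-x). Same build as the fuse unit, but with a blue pad; it must stay shut.
- battery_hatch (a joint): angle of the white hatch of the battery unit, rad: 0 shut and latched, negative pressed in (solid stop at -0.10), positive open; it springs open to its stop at 1.15 and rests there. The push-push latch sits under its blue pad: pressing the pad down about 3.5 mm (to -0.05) at about 2 N trips it, the pad reaches its solid stop at 6.7 mm, and once the pressing finger goes up again the hatch pops up within about 1 s.
- battery_pad (a point): centre of the top face of the ribbed blue pad on the hatch of the battery unit, 26 (unit x) x 30 (unit y) mm, standing 10 mm proud of the hatch, 74 mm above the bench when shut, 67 mm from the hinge line. Press here, straight down. It rises with the hatch; the hatch's free edge sweeps an arc of 90 mm radius up and away from the unit's front.
- fuse_tube: upright orange plastic tube of spare fuses, diameter 24, height 50 mm, standing between the two units; origin at the centre of its foot. Leave alone.
- driver: screwdriver, 180 mm long, lying on the bench on the left (+y) side. Leave alone.
- mug: white mug, 80 mm wide, 90 mm high; origin at the centre of its foot. Leave alone.
- spool: metal solder spool standing on its flange, diameter 56, height 45 mm; origin at the centre of its foot. Leave alone.
- parts_bin: open black parts bin with dividers, 100 x 140 x 45 mm; origin at the centre of its underside. Leave alone.
- adapter: black plug-in adapter, 75 x 50 x 32 mm; origin at the centre of its underside. Leave alone.
- cleaner: white bottle with a red cap, diameter 48, height 110 mm; origin at the centre of its foot. Leave alone.

How it is judged:
By the outcome, as a careful person would: the job done as asked, in the order asked, and still so for the second after the job is handed in, with the robot touching nothing.
It also fails if it takes over 32 s, if anything falls off the work surface, if the arm or the gripper's body presses on something with over 40 N, if the wrist force passes 120 N, or if a joint passes its speed limit or range.

ROBOT

A 6-joint arm with a two-finger parallel gripper is mounted at the origin on the work surface. World frame = base frame: x ahead of the robot, y to its left, z up, the work surface at z = 0. Lengths are in m, angles in rad, forces in N, time in s.
With the tool pointing down it reaches from about 0.25 to 0.775 m from the base axis. Payload 4 kg.
Tool frame: the origin (TCP) lies midway between the tips of the shut fingers; the grasp point (between the pads) lies 19 mm behind it; z points along the fingers, y is the direction in which the jaws open and shut (so a half turn about z gives the same grasp; the last joint's range is limited). The gripper opens to 94 mm and grips with 3 to 60 N. Pads are 16 mm wide; open, the fingers measure 119 mm over their backs; the gripper's body (75 mm by 177 mm) begins 78 mm behind the grasp point.
Start: joints at [1.123, 0.087, 1.371, -0, 1.684, -0.103], TCP at [0.186, 0.518, 0.206] pointing down, gripper open.
Joint ranges: [-3.1, 3.1], [-0.76, 2.03], [0.27, 2.55], [-1.08, 4.22], [0.17, 2.65], [-2.57, 2.57]. Speed limits (rad/s): [2.79, 2.79, 3.14, 3.14, 3.14, 3.14].

INTERFACE

Orientations are given as [roll, pitch, yaw] about the fixed x, y, z axes, in that order (R = Rz(yaw) Ry(pitch) Rx(roll)).
In Python, from bench import robot, cams gives the robot as it stands.
- The arm moves only by the tool step_arm, never from a script. Its argument "plan" is a list that holds one entry, the list of rows, each a list of 5 numbers: the shift along the world's x, y, z in mm, then the turn about the world's z in rad, then the opening in per cent of the stroke, from 0 (shut) to 100 (fully open). In form: [[[tx, ty, tz, turn, fingers], ...]]. A call has 1 to 8 rows; each row is the pose to reach, as a shift and turn from the pose commanded when the call began; what a row does not reach only later rows make up. A row lasts 1/12 s, in which the tool goes at most 41.7 mm and 7.16 degrees, less where a joint would pass 70% of its speed; a pose out of reach is approached as far as the arm can. A call with a gripper value outside its range is refused whole. The fingers move at their own pace and stop on an object; the grip force is fixed at half the most. Time passes only in rows, so rows that repeat a pose let the fingers close. It gives the time, the measured TCP pose, the force and the opening at its end, in the units of the state.
- robot.get_obs(): the state, without advancing time (a new reading comes with each control period).
- cams.snapshot(name): name is "side" or "top" or "wrist"; returns a dict with "frame" (400x640x3 uint8, red, green, blue), "camera_matrix" (3x3 intrinsics, pixels), "k1" (the pictures are not rectified: a ray, as slopes to the right and down, at radius r is drawn at 1 + k1 r^2 times it, then the intrinsics apply), "origin" and "attitude" of the camera in the world; the wrist camera has in their place "T_tool_cam" (4x4, takes a point from camera to tool coordinates, whose origin is the TCP and whose axes are the flange's). Camera axes: x right, y down, z forward; pixel columns grow to the right and rows downward; lengths in m; the calibration is good to about 2 mm. A picture is of the moment at which its call begins: read the wrist's pose just before it. There is no depth.
- robot.close_job(): hands the job in, once; it reports no verdict.
The state is a dict: "time": time; "joint_positions": joint angles; "qvel": joint speeds; "joint_torque": joint torques, N m; "tool_pos": TCP position; "ee_rot": TCP orientation; "wrist_force": force on the tool from outside, world axes, zero at the start; "wrist_torque": the same for the moment, N m; "width": finger opening in m.
Only numpy, scipy, OpenCV 4.12 (cv2) and the standard library are available. Lean on these libraries where they do the work, as an engineer would, in place of code of your own. Each camera call takes 0.05 s, during which the arm holds its last target. There are 200 camera calls.

## Working session

There is one attempt and no reset: what is moved stays moved. The work goes in short steps, Python scripts to look and compute and a tool call to move; the robot and the scene stay as the last step left them, time stands still between calls to the robot, and variables do not carry over. Pictures are saved under pics/ and viewed, about 8 in all and at most 12, crops included, and the job is handed in when it is done.

Besides the shell and the picture viewer there is one more tool, called after ">>>" by a JSON object that holds its "op" and its "data", one argument or row to a line. step_arm: Moves the arm, as the interface text tells. Its arguments: {"type":"object","properties":{"plan":{"type":"array"}},"required":["plan"]}

```bash
mkdir -p pics; cat > h.py <<'E'
import numpy as np,cv2
from bench import robot,cams
from scipy.spatial.transform import Rotation as R
def snap(n,f):
    s=cams.snapshot(n); cv2.imwrite('pics/'+f,cv2.cvtColor(s['frame'],cv2.COLOR_RGB2BGR)); return s
def ray(s,u,v):
    K=np.array(s['camera_matrix']); d=np.array([(u-K[0,2])/K[0,0],(v-K[1,2])/K[1,1]])
    p=d.copy()
    for _ in range(20): p=d/(1+s['k1']*(p@p))
    return np.array([*p,1])
E
python3 - <<'E'
from h import *
import pickle
o=robot.get_obs(); print(o)
for n in('top','side'):
    s=snap(n,n+'0.png'); print({k:v for k,v in s.items() if k!='frame'}); pickle.dump(s,open(n+'0.pkl','wb'))
E
```

```text
{'time': 0.0, 'joint_positions': array([ 1.12290231e+00,  8.79271024e-02,  1.37220869e+00, -1.28260815e-05,
        1.68359906e+00, -1.03068618e-01]), 'qvel': array([-0.00102987, -0.00061069,  0.00066277, -0.00022957, -0.00120813,
       -0.000844  ]), 'joint_torque': array([ 1.06619533e-03, -3.40179420e+01, -3.02431297e+01,  7.19573814e-02,
        3.27373808e-02, -1.61691632e-04]), 'tool_pos': array([0.18567653, 0.51714053, 0.20434254]), 'ee_rot': array([-3.13946051e+00, -2.07722946e-04,  2.79676560e+00]), 'wrist_force': array([0.41862881, 0.76053278, 0.33964456]), 'wrist_torque': array([-0.00273494,  0.04543542,  0.01982087]), 'width': 0.09382851964924831}
{'camera_matrix': array([[404.05465205,   0.        , 316.3361186 ],
       [  0.        , 404.05465205, 198.41222241],
       [  0.        ,   0.        ,   1.        ]]), 'k1': -0.05964381347743581, 'origin': array([0.52740717, 0.01970031, 1.29967961]), 'attitude': array([-3.07558421, -0.02005956, -1.57228797])}
{'camera_matrix': array([[392.00322937,   0.        , 307.21402723],
       [  0.        , 392.00322937, 198.96863177],
       [  0.        ,   0.        ,   1.        ]]), 'k1': -0.01596797012756965, 'origin': array([0.50166597, 0.62587467, 0.87374941]), 'attitude': array([-2.47461308e+00, -7.99987312e-04, -2.97956598e+00])}
```

View pics/top0.png

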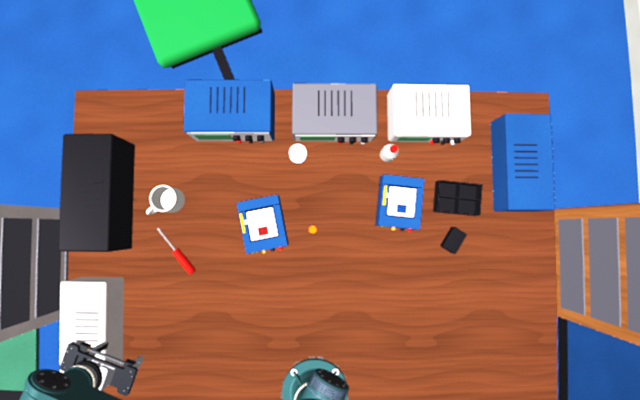

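View pics/side0.png

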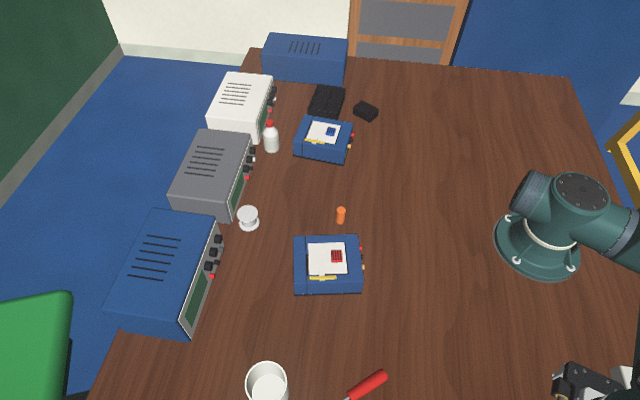

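The top view shows the fuse unit with the red pad near (263,231) and the battery unit with the blue pad near (402,209). In the side view the red pad is near (336,256). Next I compute the positions and crop the pad area.

```bash
cat >> h.py <<'E'
def red(s,box):
    u0,v0,u1,v1=box; f=s['frame'][v0:v1,u0:u1].astype(int)
    m=(f[...,0]>110)&(f[...,1]<60)&(f[...,2]<60)
    n,l,st,c=cv2.connectedComponentsWithStats(m.astype(np.uint8)); i=1+st[1:,4].argmax()
    return c[i]+[u0,v0],st[i]
def onz(s,u,v,z):
    d=R.from_euler('xyz',s['attitude']).apply(ray(s,u,v)); o=s['origin']; return o+d*(z-o[2])/d[2]
E
python3 - <<'E'
from h import *
import pickle
for n,b,cr in(('top',(230,190,300,250),(225,185,305,265)),('side',(300,235,360,280),(285,225,375,305))):
    s=pickle.load(open(n+'0.pkl','rb')); c,st=red(s,b); print(n,c,st,onz(s,*c,.074))
    u0,v0,u1,v1=cr; cv2.imwrite(f'pics/{n}c.png',cv2.cvtColor(cv2.resize(s['frame'][v0:v1,u0:u1],None,fx=6,fy=6,interpolation=cv2.INTER_CUBIC),cv2.COLOR_RGB2BGR))
a=cv2.imread('pics/topc.png');b=cv2.imread('pics/sidec.png')
cv2.imwrite('pics/topc.png',a)
E
```

```text
top [262.53846154 230.56410256] [29 38  8  6 39] [0.51109219 0.15769311 0.074     ]
side [332.5        253.66666667] [31 16  5  9 18] [0.51792689 0.15556027 0.074     ]
```

View pics/topc.png

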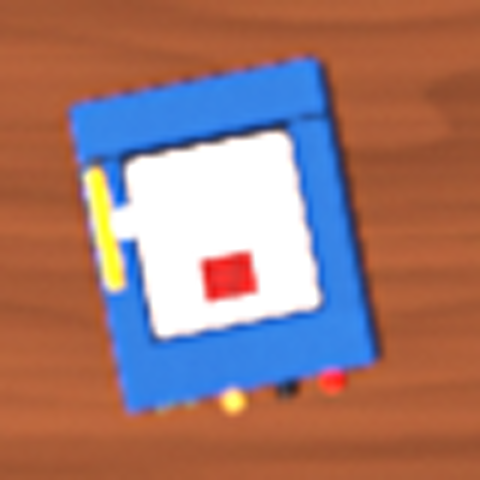

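The crop confirms the fuse unit: red pad centred near (262.5,230.5) in the full picture, and case yaw about +0.19 rad from its left edge. The pad is at about (0.511, 0.157). I'll move to hover there with the fingers shut.

>>> {"op": "step_arm", "data": {
  "plan": [
    [[15, -17, 0, 0.06, 0], [40, -44, 0, 0.13, 0], [65, -72, 0, 0.2, 0], [92, -102, 0, 0.27, 0], [119, -132, 0, 0.34, 0], [146, -162, 0, 0.4, 0], [173, -192, 0, 0.47, 0], [200, -222, 0, 0.53, 0]]
  ]
}}

```text
time: 0.77
tool_pos: [0.3865, 0.2939, 0.2051]
ee_rot: [-3.142, -0.0, -2.953]
wrist_force: [-0.3, 0.7, 0.4]
width: 0.0441
```

>>> {"op": "step_arm", "data": {
  "plan": [
    [[25, -28, 0, 0, 0], [50, -55, 0, 0, 0], [75, -83, 0, 0, 0], [95, -108, 0, 0, 0], [110, -126, -10, 0, 0], [120, -136, -25, 0, 0], [125, -138, -35, 0, 0], [125, -138, -40, 0, 0]]
  ]
}}

```text
time: 1.43
tool_pos: [0.5104, 0.1568, 0.1628]
ee_rot: [3.141, -0.004, -2.958]
wrist_force: [-0.4, -0.6, -0.0]
width: 0.0006
```

```bash
python3 - <<'E'
from h import *
import pickle
o=robot.get_obs(); print(o['time'],o['tool_pos'],o['ee_rot'],o['wrist_force'],o['width'],o['joint_positions'])
s=snap('wrist','w1.png'); T=np.array(s['T_tool_cam']); print(T)
Rt=R.from_euler('xyz',o['ee_rot'])
s['origin']=Rt.apply(T[:3,3])+o['tool_pos']; s['attitude']=(Rt*R.from_matrix(T[:3,:3])).as_euler('xyz')
pickle.dump(s,open('w1.pkl','wb'))
try:
    c,st=red(s,(0,0,640,400)); print(c,st,onz(s,*c,.074))
except Exception as e: print(e)
E
```

```text
1.4333 [0.51044027 0.15680222 0.16279712] [ 3.14132813 -0.00423182 -2.95824792] [-0.41530196 -0.64687735 -0.02686722] 0.0006173396234593117 [ 1.91646570e-01  6.71037595e-02  1.47667299e+00  2.99792265e-04
  1.60204538e+00 -1.56248519e+00]
[[ 6.38443452e-04 -9.73619966e-01 -2.28174833e-01  6.45482022e-02]
 [ 9.99999767e-01  5.66321797e-04  3.81554328e-04 -9.52769112e-04]
 [-2.42268531e-04 -2.28175023e-01  9.73620101e-01 -1.80294970e-01]
 [ 0.00000000e+00  0.00000000e+00  0.00000000e+00  1.00000000e+00]]
[557.06786051 142.53628652] [ 538  103   39   81 1061] [0.41929234 0.35942752 0.074     ]
```

View pics/w1.png

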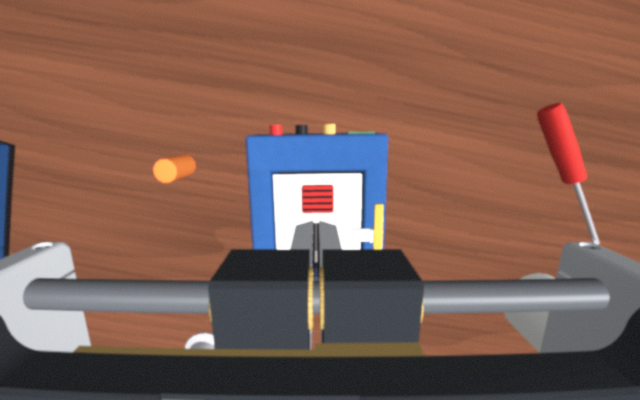

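The wrist view shows the unit square to the tool, the red pad centred near (317.5,198.5), and the flag to the right of it. The fingertips reach to about (316,222).

```bash
python3 - <<'E'
from h import *
import pickle
s=pickle.load(open('w1.pkl','rb')); print(s['origin'])
for p in((317.5,198.5),(302,198.5),(333,198.5),(317.5,185),(317.5,213)): print(onz(s,*p,.074))
print([onz(s,*p,.064) for p in ((248,136),(387,134))])
t=pickle.load(open('side0.pkl','rb'));print(onz(t,336,256,.074))
E
```

```text
[0.44790709 0.14418935 0.34336338]
[0.5092899  0.15746321 0.074     ]
[0.51186653 0.14360798 0.074     ]
[0.50671312 0.17132027 0.074     ]
[0.4970275  0.15516417 0.074     ]
[0.52274321 0.15998583 0.074     ]
[array([0.46606193, 0.08554177, 0.064     ]), array([0.44133972, 0.20862693, 0.064     ])]
[0.50911211 0.16044192 0.074     ]
```

All three views agree on the pad at about (0.510, 0.1575), with a measured size of 28 x 26 mm. I'll descend to just above it.

>>> {"op": "step_arm", "data": {
  "plan": [
    [[0, 1, -15, 0, 0], [0, 1, -35, 0, 0], [0, 1, -55, 0, 0], [0, 1, -68, 0, 0], [0, 1, -76, 0, 0], [0, 1, -80, 0, 0], [0, 1, -80, 0, 0], [0, 1, -80, 0, 0]]
  ]
}}

```text
time: 2.15
tool_pos: [0.5112, 0.1592, 0.0865]
ee_rot: [3.141, 0.001, -2.956]
wrist_force: [0.4, 0.2, -0.1]
width: 0.0005
```

```bash
python3 - <<'E'
from h import *
o=robot.get_obs(); print(o['time'],o['tool_pos'],o['wrist_force'])
s=snap('side','s2.png');w=snap('wrist','w2.png')
a=cv2.resize(s['frame'][215:305,285:385],(600,540),interpolation=cv2.INTER_CUBIC)[:300]; b=w['frame'][100:300,160:480]
cv2.imwrite('pics/m2.png',cv2.cvtColor(np.vstack([a,cv2.resize(b,(600,280))[:,:]]),cv2.COLOR_RGB2BGR))
E
```

```text
2.15 [0.51124083 0.15922158 0.08646989] [ 0.43508108  0.2419389  -0.05017672]
```

View pics/m2.png

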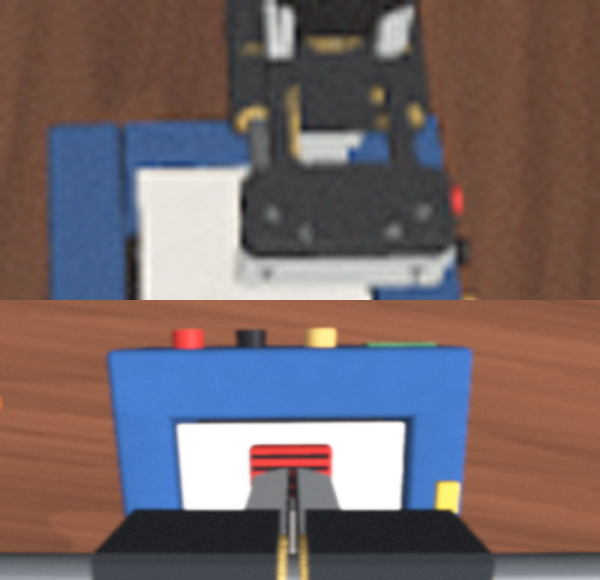

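The fingertips line up with the red pad: laterally centred, with its front ribs still visible ahead of the tips. The flag is well to the side. Now I go down slowly.

>>> {"op": "step_arm", "data": {
  "plan": [
    [[0, -1, -3, 0, 0], [0, -1, -6, 0, 0], [0, -1, -9, 0, 0], [0, -1, -10, 0, 0], [0, -1, -11, 0, 0], [0, -1, -12, 0, 0], [0, -1, -12, 0, 0]]
  ]
}}

```text
time: 2.83
tool_pos: [0.5107, 0.1575, 0.0735]
ee_rot: [-3.142, -0.0, -2.956]
wrist_force: [-0.1, -0.8, 0.1]
width: 0.0006
```

>>> {"op": "step_arm", "data": {
  "plan": [
    [[0, 0, -0.5, 0, 0], [0, 0, -1, 0, 0], [0, 0, -1.5, 0, 0], [0, 0, -2, 0, 0], [0, 0, -2, 0, 0], [0, 0, -2, 0, 0]]
  ]
}}

```text
time: 3.33
tool_pos: [0.511, 0.1577, 0.0716]
ee_rot: [3.141, 0.0, -2.956]
wrist_force: [-0.9, -0.2, 0.9]
width: 0.0004
```

>>> {"op": "step_arm", "data": {
  "plan": [
    [[0, 0, -0.5, 0, 0], [0, 0, -1, 0, 0], [0, 0, -1, 0, 0], [0, 0, -1, 0, 0]]
  ]
}}

```text
time: 3.67
tool_pos: [0.5108, 0.1577, 0.0704]
ee_rot: [3.141, -0.0, -2.956]
wrist_force: [-0.8, -0.4, 0.6]
width: 0.0002
```

>>> {"op": "step_arm", "data": {
  "plan": [
    [[0, 0, -0.5, 0, 0], [0, 0, -1, 0, 0], [0, 0, -1, 0, 0], [0, 0, -1, 0, 0]]
  ]
}}

```text
time: 4.0
tool_pos: [0.5108, 0.1577, 0.0694]
ee_rot: [3.141, -0.0, -2.956]
wrist_force: [-1.8, -0.7, 1.7]
width: 0.0005
```

>>> {"op": "step_arm", "data": {
  "plan": [
    [[0, 0, -0.5, 0, 0], [0, 0, -1, 0, 0], [0, 0, -1, 0, 0], [0, 0, -1, 0, 0]]
  ]
}}

```text
time: 4.33
tool_pos: [0.511, 0.1577, 0.0685]
ee_rot: [3.141, 0.0, -2.956]
wrist_force: [-1.2, -0.5, 2.0]
width: 0.0004
```

>>> {"op": "step_arm", "data": {
  "plan": [
    [[0, 0, -0.5, 0, 0], [0, 0, -1, 0, 0], [0, 0, -1, 0, 0], [0, 0, -1, 0, 0]]
  ]
}}

```text
time: 4.67
tool_pos: [0.511, 0.1577, 0.0681]
ee_rot: [3.142, 0.0, -2.956]
wrist_force: [-2.6, 0.4, 5.4]
width: 0.0001
```

The force jumped to 5.4 N and the pad stopped moving, so it's at its solid stop and past the trip point. I'll take the hand up quickly, then away to the front.

>>> {"op": "step_arm", "data": {
  "plan": [
    [[-3, 0, 25, 0, 0], [-12, -2, 65, 0, 0], [-30, -6, 100, 0, 0], [-60, -12, 120, 0, 0], [-95, -19, 130, 0, 0], [-130, -26, 130, 0, 0], [-155, -31, 130, 0, 0], [-160, -32, 130, 0, 0]]
  ]
}}

```text
time: 5.33
tool_pos: [0.3486, 0.1254, 0.1979]
ee_rot: [3.141, 0.002, -2.956]
wrist_force: [-0.6, 1.3, -0.1]
width: 0.0004
```

```bash
python3 - <<'E'
from h import *
o=robot.get_obs(); print(o['time'],o['tool_pos'],o['wrist_force'])
s=snap('side','s3.png');w=snap('wrist','w3.png')
a=cv2.resize(s['frame'][90:305,260:400],(560,860))[:,:]
cv2.imwrite('pics/m3.png',cv2.cvtColor(cv2.resize(np.hstack([s['frame'][90:310,230:430],w['frame'][::2,::2][:,:][:200].repeat(1,0) if 0 else cv2.resize(w['frame'],(352,220))]),(800,319)),cv2.COLOR_RGB2BGR))
E
```

```text
5.3333 [0.34862152 0.125353   0.19792925] [-0.61815917  1.26225574 -0.06238189]
```

View pics/m3.png

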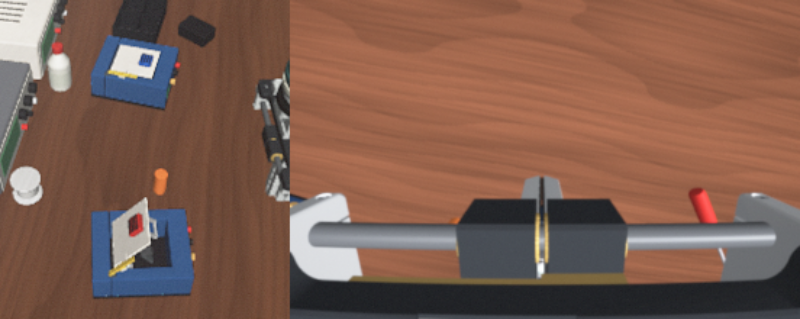

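The side view shows the fuse hatch raised with the red pad on it at about (136,225) in the crop. The battery hatch is shut, the tube is standing, and the hand is clear. Now I wait a bit over two seconds without moving and check again.

>>> {"op": "step_arm", "data": {
  "plan": [
    [[0, 0, 0, 0, 0], [0, 0, 0, 0, 0], [0, 0, 0, 0, 0], [0, 0, 0, 0, 0], [0, 0, 0, 0, 0], [0, 0, 0, 0, 0], [0, 0, 0, 0, 0], [0, 0, 0, 0, 0]]
  ]
}}

```text
time: 6.1
tool_pos: [0.351, 0.1257, 0.1974]
ee_rot: [3.141, -0.0, -2.956]
wrist_force: [0.3, -0.2, -0.2]
width: 0.0003
```

>>> {"op": "step_arm", "data": {
  "plan": [
    [[0, 0, 0, 0, 0], [0, 0, 0, 0, 0], [0, 0, 0, 0, 0], [0, 0, 0, 0, 0], [0, 0, 0, 0, 0], [0, 0, 0, 0, 0], [0, 0, 0, 0, 0], [0, 0, 0, 0, 0]]
  ]
}}

```text
time: 6.77
tool_pos: [0.3509, 0.1257, 0.1975]
ee_rot: [3.141, 0.0, -2.956]
wrist_force: [-0.6, 0.5, -0.6]
width: 0.0006
```

```bash
python3 -c "
from h import *
import pickle
pickle.dump(snap('side','s4.png'),open('s4.pkl','wb'))"
```

>>> {"op": "step_arm", "data": {
  "plan": [
    [[0, 0, 0, 0, 0], [0, 0, 0, 0, 0], [0, 0, 0, 0, 0], [0, 0, 0, 0, 0], [0, 0, 0, 0, 0], [0, 0, 0, 0, 0], [0, 0, 0, 0, 0], [0, 0, 0, 0, 0]]
  ]
}}

```text
time: 7.48
tool_pos: [0.3509, 0.1257, 0.1975]
ee_rot: [3.141, 0.0, -2.956]
wrist_force: [-1.2, 0.4, -0.0]
width: 0.0004
```

>>> {"op": "step_arm", "data": {
  "plan": [
    [[0, 0, 0, 0, 0], [0, 0, 0, 0, 0], [0, 0, 0, 0, 0], [0, 0, 0, 0, 0], [0, 0, 0, 0, 0], [0, 0, 0, 0, 0], [0, 0, 0, 0, 0], [0, 0, 0, 0, 0]]
  ]
}}

```text
time: 8.15
tool_pos: [0.3509, 0.1256, 0.1975]
ee_rot: [3.142, -0.0, -2.956]
wrist_force: [0.1, 0.4, 0.0]
width: 0.0002
```

```bash
python3 - <<'E'
from h import *
import pickle
o=robot.get_obs(); print(o['time'],o['tool_pos'],o['wrist_force'])
a=pickle.load(open('s4.pkl','rb'))['frame'];b=snap('side','s5.png')['frame']
c=lambda f:cv2.resize(f[90:310,230:390],(400,550),interpolation=cv2.INTER_CUBIC)
print(np.abs(a[190:310,280:375].astype(int)-b[190:310,280:375]).mean())
cv2.imwrite('pics/m5.png',cv2.cvtColor(np.hstack([c(a),c(b)]),cv2.COLOR_RGB2BGR))
E
```

```text
8.15 [0.35090838 0.12563558 0.19748663] [0.07737499 0.39592834 0.03507368]
2.4428362573099416
```

View pics/m5.png

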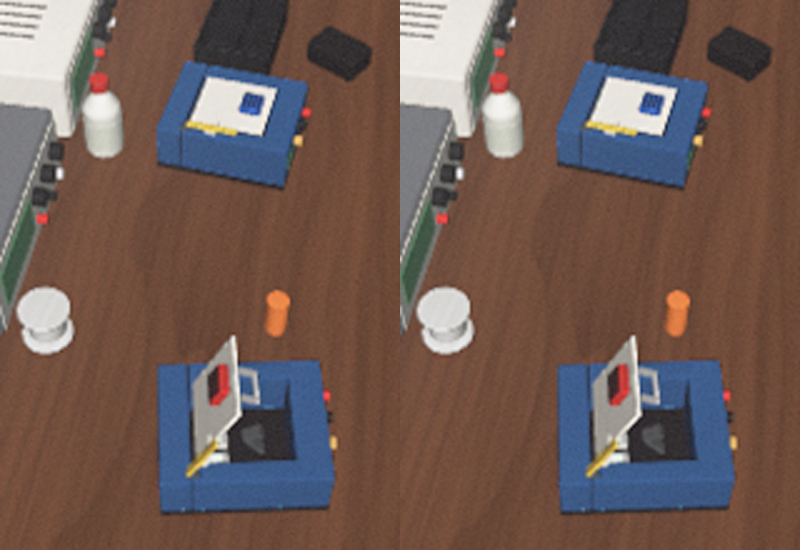

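Both pictures, 1.4 s apart, show the fuse hatch fully open in the same place with the flag up. The battery hatch is shut. One more second makes the watch longer than 2 s, then I hand in.

>>> {"op": "step_arm", "data": {
  "plan": [
    [[0, 0, 0, 0, 0], [0, 0, 0, 0, 0], [0, 0, 0, 0, 0], [0, 0, 0, 0, 0], [0, 0, 0, 0, 0], [0, 0, 0, 0, 0], [0, 0, 0, 0, 0], [0, 0, 0, 0, 0]]
  ]
}}

```text
time: 8.87
tool_pos: [0.3509, 0.1256, 0.1975]
ee_rot: [3.141, 0.0, -2.956]
wrist_force: [0.5, 0.2, 0.1]
width: 0.0007
```

>>> {"op": "step_arm", "data": {
  "plan": [
    [[0, 0, 0, 0, 0], [0, 0, 0, 0, 0], [0, 0, 0, 0, 0], [0, 0, 0, 0, 0], [0, 0, 0, 0, 0], [0, 0, 0, 0, 0]]
  ]
}}

```text
time: 9.37
tool_pos: [0.3509, 0.1256, 0.1975]
ee_rot: [3.142, -0.0, -2.956]
wrist_force: [0.2, 0.3, 0.6]
width: 0.0007
```

```bash
python3 - <<'E'
from h import *
import pickle
a=pickle.load(open('s4.pkl','rb')); b=cams.snapshot('side')
box=(295,220,335,275); print(red(a,box),red(b,box),robot.get_obs()['time'])
if np.abs(red(a,box)[0]-red(b,box)[0]).max()<1: print(robot.close_job())
E
```

```text
(array([316.70833333, 245.        ]), array([19, 17,  6, 15, 24], dtype=int32)) (array([317.68571429, 244.        ]), array([19, 17,  7, 15, 35], dtype=int32)) 9.4167
```

The centroid moved by just 1 px, which met my cut-off, so the job was not handed in. The bounding box hardly changed, so threshold noise is likely. I'll check with image registration.

```bash
python3 - <<'E'
from h import *
import pickle
a=pickle.load(open('s4.pkl','rb'))['frame']; b=cams.snapshot('side')['frame']
g=lambda f:cv2.cvtColor(f,cv2.COLOR_RGB2GRAY)[220:285,300:345].astype(np.float32)
r=cv2.phaseCorrelate(g(a),g(b),cv2.createHanningWindow((45,65),cv2.CV_32F)); print(r,robot.get_obs()['time'])
if max(map(abs,r[0]))<.4: print('close',robot.close_job())
E
```

```text
((0.4447272695229536, -0.02597049845749666), 1.005633023638784) 9.4667
```

```bash
python3 - <<'E'
from h import *
import pickle
a=pickle.load(open('s4.pkl','rb'))['frame']; s5=cv2.cvtColor(cv2.imread('pics/s5.png'),cv2.COLOR_BGR2RGB)
b=cams.snapshot('side')['frame']; snap('side','s6.png')
def pc(p,q,x0,y0,w=45,h=65):
    g=lambda f:cv2.cvtColor(f,cv2.COLOR_RGB2GRAY)[y0:y0+h,x0:x0+w].astype(np.float32)
    return np.round(cv2.phaseCorrelate(g(p),g(q),cv2.createHanningWindow((w,h),cv2.CV_32F))[0],2)
for n,xy in(('hatch',(300,220)),('battery',(295,115)),('spool',(230,195)),('tube',(325,195))):
    print(n,pc(a,s5,*xy),pc(a,b,*xy),pc(s5,b,*xy))
z=lambda f:cv2.resize(f[205:305,285:375],(396,440),interpolation=cv2.INTER_CUBIC)
cv2.imwrite('pics/m6.png',cv2.cvtColor(np.hstack([z(a),z(b)]),cv2.COLOR_RGB2BGR))
E
```

```text
hatch [0.49 0.01] [ 0.48 -0.03] [ 0.5  -0.02]
battery [ 0.5  -0.06] [0.48 0.01] [0.46 0.03]
spool [ 0.43 -0.07] [0.42 0.04] [0.46 0.03]
tube [0.53 0.05] [ 0.5  -0.05] [0.44 0.  ]
```

View pics/m6.png

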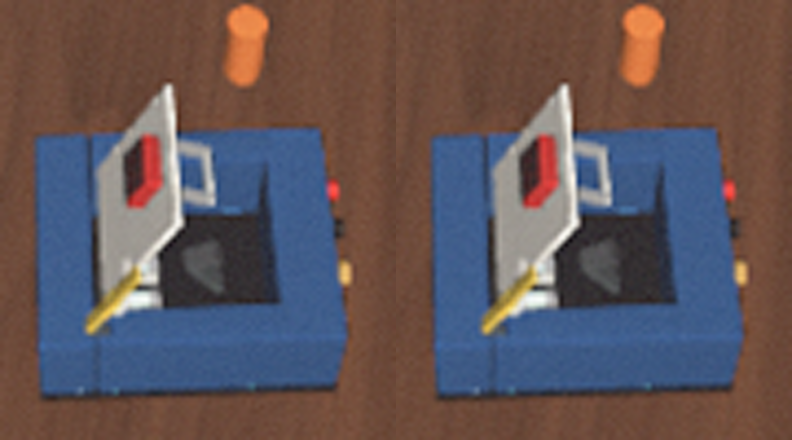

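The same 0.5 px shows up on every region and for every pair of pictures, including the bolted-down unit. It is a bias of the correlation on odd window sizes, so nothing has moved. The two crops look identical: hatch open, flag up. I'm handing in.

```bash
python3 -c "
from h import *
o=robot.get_obs(); print(o['time'],o['wrist_force'],robot.close_job())"
```

```text
the job is handed in; nothing more can be done
9.5667 [-0.08563661 -0.48700658  0.11499324] None
```

I pressed the red pad once with the shut fingertips, straight down at about (0.511, 0.158), and the fuse hatch popped fully open. The last reading of the press was 5.4 N, with the pad at its solid stop. I then took the hand up and away to the front and handed the job in at 9.6 s.

**Last checks:** Side pictures from 6.8 s to 9.5 s (2.7 s) show the fuse hatch open and still, with its flag up. The battery hatch is shut, the tube, spool and cleaner have not moved, and the wrist force is about 0. I did not look at the mug and driver again at the end, but the hand never came near them.

**Checks that disagreed:** Two automatic stillness checks narrowly failed. One was a 1 px shift in the red centroid, which I put down to colour-threshold noise. The other was a 0.45 px shift in image registration. That same shift of about 0.5 px appeared on the screwed-down battery unit and for every pair of pictures, so I took it as a method bias, and the enlarged crops looked the same.

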